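Set out the brushes in the lidded brush block

TASK

Get the wax-painting bench ready: lift the hinged lid of the wooden brush block all the way open until it rests back on its stop, then stand every flat brush lying on the table upright in the block, handle down to the bottom of a pocket and bristles up, each brush in a pocket of its own. Leave the lid open and the other things on the bench where they are.

Things in the scene. Friction and masses are not known exactly. Their poses are not given: they have to be found in the camera images.
- block: Fixed wooden brush block: 84 mm deep (x) x 330 mm wide (y) x 75 mm high, origin under its centre, z up, front (-x) roughly facing the robot. Five pockets in a row along y open in its top, each 30 mm (x) x 28 mm (y), 65 mm deep (floor 10 mm above the table), centres at y = -132, -66, 0, +66, +132 mm. The shut lid covers them.
- lid (a joint): Hinge angle of the block's flat wooden dust lid (92 x 336 x 8 mm, 0.22 kg): 0 shut, grows as the front edge is lifted up and back, 2.2 rad when it rests on its stop behind the block. Let go below about 1.3 it falls shut, beyond about 1.55 it falls open by itself.
- lid_knob (a point): On the lid's dark wooden knob, 10 mm below its end. The knob is 16 mm (x) x 26 mm (along the block's y) and stands 36 mm out of the lid, centred along y, 74 mm in front of the hinge. This point turns with the lid; its axes are the lid's (z out of the lid's outer face).
- lid_hinge (a point): On the lid's hinge axis, middle of the rear top edge of the block; the axis runs along the block's y.
- brush1: Flat paint brush, 165 mm long, 70 g, lying flat. Origin mid-length on its underside; x to the bristle end, y across, z up (mid-thickness z = 7 mm). Handle 18 x 12 mm thick, x = -82 to +15 mm; steel ferrule, then rigid bristles, 34 x 14 mm, x = +15 to +82 mm; grip the ferrule at x = +30 mm across its 34 mm. Balance point about x = +15 mm. May be absent (None).
- brush1_foot (a point): Handle end of brush1 (x = -82.5 mm, mid-thickness).
- brush2: Flat paint brush, 165 mm long, 70 g, lying flat. Origin mid-length on its underside; x to the bristle end, y across, z up (mid-thickness z = 7 mm). Handle 18 x 12 mm thick, x = -82 to +15 mm; steel ferrule, then rigid bristles, 34 x 14 mm, x = +15 to +82 mm; grip the ferrule at x = +30 mm across its 34 mm. Balance point about x = +15 mm. May be absent (None).
- brush2_foot (a point): Handle end of brush2 (x = -82.5 mm, mid-thickness).
- brush3: Flat paint brush, 165 mm long, 70 g, lying flat. Origin mid-length on its underside; x to the bristle end, y across, z up (mid-thickness z = 7 mm). Handle 18 x 12 mm thick, x = -82 to +15 mm; steel ferrule, then rigid bristles, 34 x 14 mm, x = +15 to +82 mm; grip the ferrule at x = +30 mm across its 34 mm. Balance point about x = +15 mm. May be absent (None).
- brush3_foot (a point): Handle end of brush3 (x = -82.5 mm, mid-thickness).
- brush4: Flat paint brush, 165 mm long, 70 g, lying flat. Origin mid-length on its underside; x to the bristle end, y across, z up (mid-thickness z = 7 mm). Handle 18 x 12 mm thick, x = -82 to +15 mm; steel ferrule, then rigid bristles, 34 x 14 mm, x = +15 to +82 mm; grip the ferrule at x = +30 mm across its 34 mm. Balance point about x = +15 mm. May be absent (None).
- brush4_foot (a point): Handle end of brush4 (x = -82.5 mm, mid-thickness).
- brush5: Flat paint brush, 165 mm long, 70 g, lying flat. Origin mid-length on its underside; x to the bristle end, y across, z up (mid-thickness z = 7 mm). Handle 18 x 12 mm thick, x = -82 to +15 mm; steel ferrule, then rigid bristles, 34 x 14 mm, x = +15 to +82 mm; grip the ferrule at x = +30 mm across its 34 mm. Balance point about x = +15 mm. May be absent (None).
- brush5_foot (a point): Handle end of brush5 (x = -82.5 mm, mid-thickness).
- panel: Teal painted plywood panel, 130 x 160 x 12 mm; leave alone. Origin under its centre.
- wax_tray: Open foil wax tray, 100 x 140 x 35 mm; leave alone. Origin under its centre.
- tape_roll: Roll of masking tape, 90 mm across, 24 mm high, lying flat; leave alone. Origin under its centre.
- tub: Closed white plastic tub, 80 mm across, 85 mm high; leave alone. Origin under its centre.
- wax_bar: Bar of pale wax, 50 x 90 x 20 mm; leave alone. Origin under its centre.
- spatula: Steel palette spatula, about 200 mm long, lying on the table along its x axis; leave alone.
- scrap: Piece of thick board, 60 x 90 x 8 mm; leave alone. Origin under its centre.
Not all that is in view belongs to the job. Leave any blue look-alike of the brush1 alone.

How it is judged:
By the outcome, as a careful person would: the job done as asked, in the order asked, and still so for the second after the job is handed in, with the robot touching nothing.
Of brush1, brush2, brush3, brush4, brush5 only 4 to 5 are there at a start; the rules pass over those that are not, and their reading is None.
At some moment in a run one of brush1, brush2, brush3, brush4, brush5 may be knocked a few centimetres aside while the robot is not near it.
Once in a run the grip may slacken for a moment while it holds something.
It also fails if it takes over 210 s, if anything falls off the work surface, if the arm or the gripper's body presses on something with over 40 N, if the wrist force passes 120 N, or if a joint passes its speed limit or range.

ROBOT

A 7-joint arm with a two-finger parallel gripper is mounted at the origin on the work surface. World frame = base frame: x ahead of the robot, y to its left, z up, the work surface at z = 0. Lengths are in mm, angles in rad, forces in N, time in s.
With the tool pointing down it reaches from about 400 to 875 mm from the base axis. Payload 19.3 kg.
Tool frame: the origin (TCP) lies at the very end of the fingers, on their centre line; the grasp point (between the pads) lies 19 mm behind it (grip_point_offset is the z of the grasp point in the tool frame, in mm); z points along the fingers, y is the line along which they close (so a half turn about z gives the same grasp; the last joint's range is limited). The gripper opens to 85 mm and grips with 20 to 120 N. Pads are 22 mm wide; open, the fingers measure 114 mm over their backs; the gripper's body (76 mm by 85 mm) begins 54 mm behind the grasp point. The pads swing forward as they close: fully open they stand 13 mm farther back than shut.
Start: joints at [1.067, 0.521, -0.036, 1.599, 0.021, 1.021, -0.113], TCP at [262.673, -567.113, 231.291] pointing down, gripper open.
Joint ranges: [-2.91, 2.91], [-0.3, 2.13], [-1.5, 1.42], [0.17, 2.43], [-1.26, 4.41], [0.16, 1.93], [-2.52, 2.52]. Speed limits (rad/s): [1.89, 1.89, 2.39, 2.39, 3.01, 3.01, 3.01].

INTERFACE

Orientations are given as a 3x3 rotation matrix whose columns are the frame's x, y, z axes.
In Python, from workcell import movep, movel, goto_joints, open_gripper, clamp, wait, inverse_kinematics, read_state, camera, PlanningError, finish_job, grip_point_offset gives the robot as it stands. Calls block until the motion is done:
- movep(position, orientation): joint-space move of the TCP to a pose.
- movel(position, frame=None, max_speed=150, guard=None): straight line of the TCP; frame=None keeps the orientation; max_speed is the mean speed in mm/s. With guard (N) it stops when the force on the tool has changed by that much, and returns True; else False.
- goto_joints(angles): joint-space move.
- open_gripper() and clamp(): open the fingers fully, or close them until they stop; the grip force is fixed at half the most.
- wait(seconds).
- inverse_kinematics(position, orientation): joint angles nearest the present ones, or None.
- read_state(): the state.
- camera(name): name is "side" or "top"; returns a dict with "image" (384x512x3 uint8, blue, green, red), "range_z" (384x512 float32, mm along the optical axis (not along the pixel's ray), 0 where there is no reading), "fx", "fy", "cx", "cy" (pixels), "cam_to_world" (4x4, takes a point from camera to world coordinates). Camera axes: x right, y up, looking along -z (the intrinsics and any distortion apply to the point x, -y, -z); pixel columns grow to the right and rows downward; lengths in mm; the calibration is good to about 2 mm. A picture is of the moment at which its call begins.
A pose or a line that the arm cannot do raises PlanningError and nothing moves.
- finish_job(): hands the job in; it is judged then, once.
The state is a dict: "time": time; "qpos": joint angles; "qvel": joint speeds; "joint_efforts": joint torques, N m; "eef_pos": TCP position; "tool_rot": TCP orientation; "ft_force": force on the tool from outside, world axes, zero at the start; "torque": the same for the moment, N m; "finger_gap": finger opening in mm; "gripper_force": force on a finger pad.
Only numpy, scipy, OpenCV 4.12 (cv2) and the standard library are available. Lean on these libraries where they do the work, as an engineer would, in place of code of your own. Each camera call takes 0.05 s, during which the arm holds its last target. There are 200 camera calls.

## Working session

There is one attempt and no reset: what is moved stays moved. The work goes in short steps, each a Python script; the robot and the scene stay as the last script left them, time stands still between calls to the robot, and variables do not carry over. Pictures are saved under pics/ and viewed, at most 14 in all, crops included, and the job is handed in when it is done.

```bash
ls; mkdir -p pics; python3 - <<'E'
from workcell import *
import cv2,numpy as np,pickle
for n in("top","side"):
    c=camera(n); cv2.imwrite(f"pics/{n}0.png",cv2.resize(c["image"],(800,600),interpolation=cv2.INTER_CUBIC)); pickle.dump(c,open(n+"0.pkl","wb"))
    print(n,c["fx"],c["fy"],c["cx"],c["cy"],c["cam_to_world"].round(3).tolist(),[k for k in c])
s=read_state();print(s["time"],s["tool_rot"],grip_point_offset,s["finger_gap"])
E
```

```text
pics
top 356.71681631838595 356.71681631838595 250.53372453842198 193.71530718765288 [[0.02, 0.999, -0.034, 459.701], [-1.0, 0.02, -0.002, 69.439], [-0.002, 0.034, 0.999, 1043.166], [0.0, 0.0, 0.0, 1.0]] ['image', 'range_z', 'fx', 'fy', 'cx', 'cy', 'cam_to_world']
side 438.3640120157639 438.3640120157639 258.1520286586921 185.16552244979837 [[-0.976, 0.133, -0.173, 304.552], [-0.218, -0.597, 0.772, 969.141], [-0.0, 0.791, 0.611, 794.199], [0.0, 0.0, 0.0, 1.0]] ['image', 'range_z', 'fx', 'fy', 'cx', 'cy', 'cam_to_world']
0.1 [[ 9.07391155e-01  4.20286855e-01 -5.00454848e-04]
 [ 4.20287140e-01 -9.07390780e-01  8.31730976e-04]
 [-1.04542518e-04 -9.65040068e-04 -9.99999529e-01]] -18.700000000000003 85.73330550887898
```

View pics/top0.png

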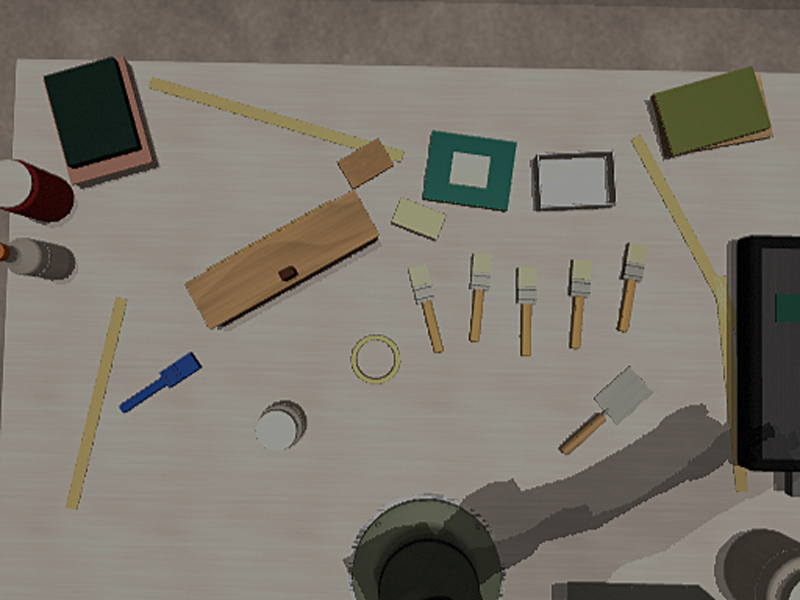

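View pics/side0.png

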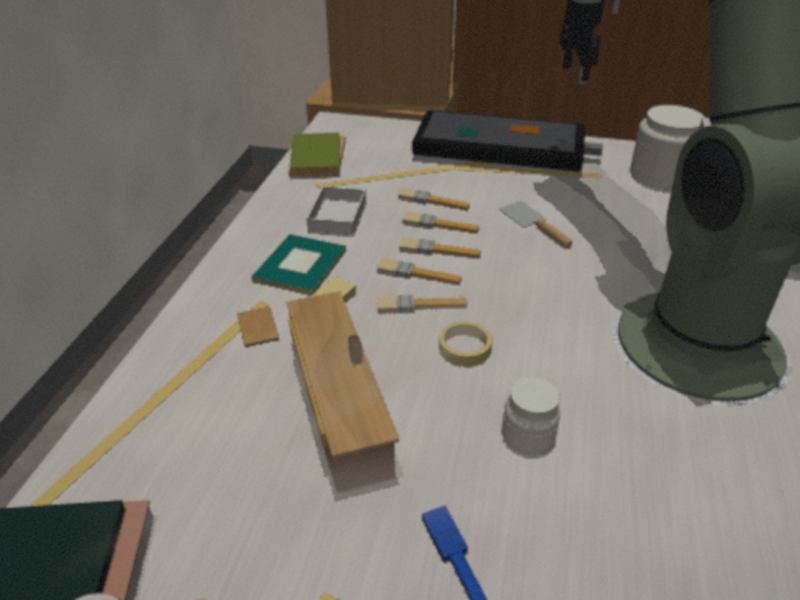

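The top view (800×600 scale) shows the lidded block at (283,262) with its knob at (288,272). Five tan/orange brushes sit at (425,305), (480,295), (527,310), (578,303) and (630,287), bristles away from the robot.

Things that could be mistaken for a brush are the blue look-alike (160,382), the spatula (605,410), the wax bar (418,218) and the yellow tape strips. I choose the five with an orange handle, grey ferrule and cream bristles. Next I measure them and check one crop.

```bash
cat > h.py <<'E'
from workcell import *
import cv2,numpy as np,pickle
from scipy.spatial.transform import Rotation as R
def ray(c,uv,z):
    uv=np.atleast_2d(np.asarray(uv,float)); T=c["cam_to_world"]
    d=np.c_[(uv[:,0]-c["cx"])/c["fx"],-(uv[:,1]-c["cy"])/c["fy"],-np.ones(len(uv))]@T[:3,:3].T
    o=T[:3,3]; return o+d*((z-o[2])/d[:,2])[:,None]
def cloud(c):
    v,u=np.indices(c["range_z"].shape); r=c["range_z"]; T=c["cam_to_world"]
    P=np.stack([(u-c["cx"])/c["fx"]*r,-(v-c["cy"])/c["fy"]*r,-r],-1)@T[:3,:3].T+T[:3,3]
    return P
def brushes(c,zt=13.):
    """orange handle blobs -> (origin xy, yaw, handle length): foot and axis from handle rect"""
    hsv=cv2.cvtColor(c["image"],cv2.COLOR_BGR2HSV); H,S,V=cv2.split(hsv)
    m=((H>=8)&(H<=21)&(S>130)&(V>70)).astype(np.uint8)
    out=[]
    n,l,st,ce=cv2.connectedComponentsWithStats(m)
    for i in range(1,n):
        if not 60<st[i,4]<700: continue
        v,u=np.where(l==i); P=ray(c,np.c_[u,v],zt)[:,:2].astype(np.float32)
        (cx,cy),(w,h),a=cv2.minAreaRect(P)
        L,W=max(w,h),min(w,h); a=np.radians(a)+(0 if w>h else np.pi/2)
        out.append((cx,cy,L,W,a,ce[i].round().tolist(),st[i,4]))
    return out
E
python3 - <<'E'
from h import *
c=pickle.load(open("top0.pkl","rb")); P=cloud(c)
print("table z",np.median(P[200:240,180:220,2]))
for b in brushes(c): print([np.round(x,2) for x in b])
hsv=cv2.cvtColor(c["image"],cv2.COLOR_BGR2HSV)
# lid
sel=(abs(P[...,2]-83)<8)&(P[...,2]>0)
n,l,st,ce=cv2.connectedComponentsWithStats(sel.astype(np.uint8))
for i in range(1,n):
    if st[i,4]<1500: continue
    v,u=np.where(l==i); Q=ray(c,np.c_[u,v],83.)[:,:2].astype(np.float32)
    print("lid?",ce[i],cv2.minAreaRect(Q),np.median(P[...,2][l==i]))
k=(hsv[...,2]<60); k[:150]=0;k[200:]=0;k[:,:160]=0;k[:,210:]=0
v,u=np.where(k); print("knob",len(u),ray(c,[[u.mean(),v.mean()]],115.),np.median(P[...,2][k]), cv2.minAreaRect(ray(c,np.c_[u,v],117.)[:,:2].astype(np.float32)))
im=c["image"][140:240,250:430]; cv2.imwrite("pics/crop1.png",cv2.resize(im,None,fx=4,fy=4,interpolation=cv2.INTER_CUBIC))
for p in [(340,165),(305,165),(270,165),(337,180)]: print(p,hsv[p[1],p[0]])
E
```

```text
table z 0.2103941924008268
[np.float64(499.28), np.float64(-363.05), np.float64(94.79), np.float64(16.08), np.float64(2.98), array([401., 195.]), np.int32(152)]
[np.float64(474.09), np.float64(-85.16), np.float64(94.0), np.float64(16.37), np.float64(3.06), array([305., 201.]), np.int32(111)]
[np.float64(466.01), np.float64(-270.78), np.float64(93.51), np.float64(16.34), np.float64(3.07), array([369., 206.]), np.int32(134)]
[np.float64(452.14), np.float64(-4.28), np.float64(94.33), np.float64(16.08), np.float64(0.26), array([276., 208.]), np.int32(115)]
[np.float64(449.75), np.float64(-177.04), np.float64(92.3), np.float64(14.43), np.float64(0.01), array([337., 211.]), np.int32(119)]
lid? [179.68635724 165.0443038 ] ((566.21044921875, 264.1014099121094), (96.06861877441406, 335.6881103515625), 30.404340744018555) 84.22765724499675
knob 197 [[521.75137021 243.27513085 115.        ]] 23.7341831615214 ((524.6253051757812, 250.21102905273438), (35.19123840332031, 146.3992919921875), 29.139219284057617)
(340, 165) [ 15  28 146]
(305, 165) [ 31  47 148]
(270, 165) [ 16  33 146]
(337, 180) [ 31  50 147]
```

View pics/crop1.png

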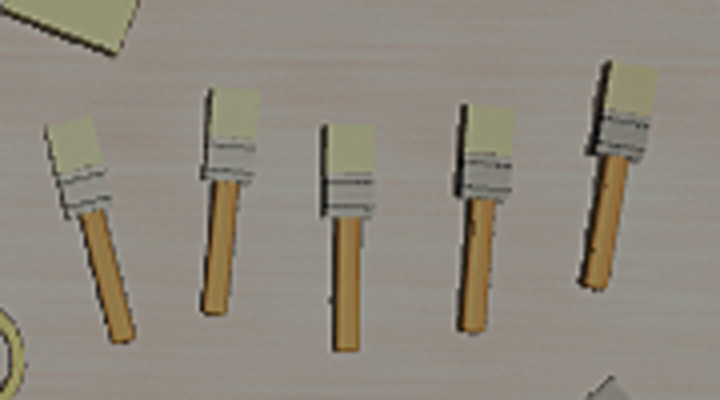

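The crop shows five real brushes, each with an orange handle, grey ferrule and cream bristles. The measured handles are about 94×16 mm against 97×18 mm given, so they fit. Next I refine the block and knob and check IK for the lid arc, picking and placing.

```bash
cat >> h.py <<'E'
B=dict(c=np.array([0,0.]),yaw=0.)
def Rz(a): return R.from_euler("z",a).as_matrix()
def chain(Ps):
    """check sequence of poses by IK from present; returns list"""
    return [inverse_kinematics(p,o) for p,o in Ps]
def toolrot(fwd,up,pitch,flip=0):
    """tool z = fwd*cos(pitch)-up*sin(pitch); tool y = fwd x up (or opposite)"""
    z=fwd*np.cos(pitch)-up*np.sin(pitch); y=np.cross(fwd,up)*(-1 if flip else 1)
    return np.c_[np.cross(y,z),y,z]
def tcp(g,o): return np.asarray(g)+o[:,2]*(-grip_point_offset)   # grasp point -> TCP
E
python3 - <<'E'
from h import *
c=pickle.load(open("top0.pkl","rb")); P=cloud(c); z=P[...,2]
roi=np.zeros(z.shape,bool); roi[110:220,110:250]=1
m=((z>79)&(z<88)&roi).astype(np.uint8); m=cv2.morphologyEx(m,cv2.MORPH_CLOSE,np.ones((5,5)))
v,u=np.where(m>0); Q=ray(c,np.c_[u,v],83.)[:,:2].astype(np.float32); print(len(u),cv2.minAreaRect(Q))
e=np.linalg.svd(Q-Q.mean(0),full_matrices=0)[2]; print("pca",Q.mean(0),np.degrees(np.arctan2(-e[0,0],e[0,1])))
k=(z>100)&(z<135)&roi; v,u=np.where(k); print("knob",len(u),z[k].round(),cv2.minAreaRect(ray(c,np.c_[u,v],119.)[:,:2].astype(np.float32)),P[k].mean(0))
s=pickle.load(open("side0.pkl","rb")); PS=cloud(s); k=(PS[...,2]>78)&(PS[...,2]<90)&(abs(PS[...,0]-566)<200)&(abs(PS[...,1]-264)<200)
Q=PS[k][:,:2].astype(np.float32); print("side lid",len(Q),cv2.minAreaRect(Q),np.median(PS[k][:,2]))
k=(PS[...,2]>98)&(PS[...,2]<130)&(abs(PS[...,0]-566)<100)&(abs(PS[...,1]-264)<100); print("side knob",PS[k].mean(0),PS[k].max(0))
yaw=np.radians(29.3); M=Rz(yaw); cen=np.array([566.2,264.1])+4*M[:2,0]
W=lambda p: M@np.array(p)+np.r_[cen,0]
# lid arc
for fl in (0,1):
  for p0 in (0,.2,.35,.5):
    r=[]
    for ph in np.arange(0,2.21,.2):
        Ry=R.from_euler("y",ph).as_matrix()   # -x -> +z
        g=W(np.array([42,0,75])+Ry@np.array([-74,0,8+26]))
        o=M@Ry@toolrot(np.array([1.,0,0]),np.array([0,0,1.]),p0,fl)
        q=inverse_kinematics(tcp(g,o),o); r.append(None if q is None else np.round(q,1).tolist())
    print(fl,p0,[0 if x is None else 1 for x in r],r[0],r[-3])
# placement
for fl in (0,1):
  for az in (-90,-60,-45,0,45,60,90):
    for pt in (.3,.5,.7):
      f=Rz(np.radians(az))[:,0]; r=""
      for y in (132,66,0,-66,-132):
        for zz in (124,205):
          o=M@toolrot(f,np.array([0,0,1.]),pt,fl); r+="01"[inverse_kinematics(tcp(W([0,y,zz]),o),o) is not None]
      print("place",fl,az,pt,r)
for b in brushes(c):
  a=(b[4]+np.pi/2)%np.pi-np.pi/2; x=Rz(a)[:,0]; g=np.array([b[0],b[1],7])+63.5*x
  print("pick",g.round(),round(a,2),[(fl,pt,"01"[inverse_kinematics(tcp(g+[0,0,60],o),o) is not None]+"01"[inverse_kinematics(tcp(g,o),o) is not None]) for fl in (0,1) for pt in (0,.3,.5,.7) for o in [toolrot(np.array([0,0,-1.]),x,pt,fl)]])
E
```

```text
4254 ((566.0945434570312, 264.03338623046875), (95.79975891113281, 335.6881103515625), 30.404340744018555)
pca [565.7692  264.12222] 30.440386
knob 75 [116. 121. 120. 101. 117. 122. 120. 119. 122. 119. 119. 119. 118. 120.
 118. 120. 118. 110. 121. 122. 122. 120. 120. 121. 118. 122. 120. 118.
 101. 120. 120. 119. 120. 119. 121. 116. 123. 121. 120. 116. 109. 116.
 121. 121. 122. 122. 120. 122. 121. 121. 116. 112. 103. 119. 122. 120.
 121. 121. 120. 120. 112. 105. 119. 120. 121. 121. 117. 116. 111. 119.
 122. 116. 109. 103. 101.] ((538.299072265625, 246.65243530273438), (18.354080200195312, 27.571260452270508), 32.24233627319336) [538.3867104  246.81962226 117.60880691]
side lid 4078 ((566.7389526367188, 266.95941162109375), (97.07201385498047, 339.39715576171875), 30.292882919311523) 82.8434642086525
side knob [537.56029703 255.68371614 112.82712594] [550.99003576 265.01391749 121.63379949]
0 0 [1, 0, 0, 1, 1, 1, 1, 1, 1, 1, 1, 0] [0.1, 1.4, -0.7, 2.4, 3.5, 1.8, 2.4] [-0.3, 0.9, -0.5, 1.1, 0.4, 1.4, -1.8]
0 0.2 [0, 0, 1, 1, 1, 1, 1, 1, 1, 1, 0, 0] None [-0.4, 1.1, -0.4, 0.9, 0.3, 1.6, 
[... 1665 characters left out ...]
'11'), (0, 0.7, '11'), (1, 0, '11'), (1, 0.3, '11'), (1, 0.5, '11'), (1, 0.7, '11')]
pick [537. -91.   7.] -0.08 [(0, 0, '11'), (0, 0.3, '11'), (0, 0.5, '11'), (0, 0.7, '11'), (1, 0, '11'), (1, 0.3, '11'), (1, 0.5, '11'), (1, 0.7, '11')]
pick [ 529. -275.    7.] -0.07 [(0, 0, '11'), (0, 0.3, '11'), (0, 0.5, '11'), (0, 0.7, '11'), (1, 0, '11'), (1, 0.3, '11'), (1, 0.5, '11'), (1, 0.7, '11')]
pick [513.  12.   7.] 0.26 [(0, 0, '11'), (0, 0.3, '11'), (0, 0.5, '11'), (0, 0.7, '11'), (1, 0, '11'), (1, 0.3, '11'), (1, 0.5, '11'), (1, 0.7, '11')]
pick [ 513. -176.    7.] 0.01 [(0, 0, '11'), (0, 0.3, '11'), (0, 0.5, '11'), (0, 0.7, '11'), (1, 0, '11'), (1, 0.3, '11'), (1, 0.5, '11'), (1, 0.7, '11')]
```

```bash
cat >> h.py <<'E'
yaw=np.radians(30.4); M=Rz(yaw); cen=np.array([568.,265.])
X,Z=np.array([1.,0,0]),np.array([0,0,1.])
def W(p): return M@np.array(p,float)+np.r_[cen,0]
def lidpose(ph,pitch,fl):
    g=W(np.array([42,0,75])+R.from_euler("y",ph).as_matrix()@np.array([-74,0,34.]))
    o=M@toolrot(X,Z,pitch,fl); return tcp(g,o),o
E
python3 - <<'E'
from h import *
best=[]
for fl in (0,1):
  for p0 in (.5,.7,.9,1.1):
    for pe in (1.6,1.9,2.2):
      r="";qq=[]
      for ph in np.arange(0,2.01,.2):
        p,o=lidpose(ph,p0+(pe-p0)*ph/2,fl); q=inverse_kinematics(p,o); r+="01"[q is not None]; qq.append(q)
      p,o=lidpose(0,p0,fl); q=inverse_kinematics(p-100*o[:,2],o); r+="01"[q is not None]
      dj=max([abs(a-b).max() for a,b in zip(qq[1:],qq) if a is not None and b is not None] or [9])
      if r.count("0")<3: print(fl,p0,pe,r,round(dj,2),qq[0] if qq[0] is None else np.round(qq[0],2),np.round(qq[-1],2) if qq[-1] is not None else None)
E
```

```text
0 0.5 2.2 011111111110 3.73 None [-0.58  1.26  0.21  0.59 -0.16  1.93 -1.5 ]
0 0.7 1.6 111101111110 0.41 [ 0.15  0.84 -0.86  2.38  2.66  0.88  2.38] [-0.28  0.86 -0.45  1.33  0.39  1.06 -1.83]
0 0.7 1.9 111011111110 0.3 [ 0.15  0.84 -0.86  2.38  2.66  0.88  2.38] [-0.35  1.03 -0.42  0.99  0.32  1.51 -1.76]
0 0.7 2.2 111111111110 4.35 [ 0.15  0.84 -0.86  2.38  2.66  0.88  2.38] [-0.58  1.26  0.21  0.59 -0.16  1.93 -1.5 ]
0 0.9 1.6 111111111111 5.48 [-0.02  0.67 -0.65  2.27  2.45  0.51  2.43] [-0.28  0.86 -0.45  1.33  0.39  1.06 -1.83]
0 0.9 1.9 110111111111 0.41 [-0.02  0.67 -0.65  2.27  2.45  0.51  2.43] [-0.35  1.03 -0.42  0.99  0.32  1.51 -1.76]
0 0.9 2.2 111111111111 4.42 [-0.02  0.67 -0.65  2.27  2.45  0.51  2.43] [-0.58  1.26  0.21  0.59 -0.16  1.93 -1.5 ]
0 1.1 1.6 101111111111 0.15 [-0.83  0.61  0.4   2.18  4.32  0.23  0.32] [-0.28  0.86 -0.45  1.33  0.39  1.06 -1.83]
0 1.1 1.9 111111111111 5.42 [-0.83  0.61  0.4   2.18  4.32  0.23  0.32] [-0.35  1.03 -0.42  0.99  0.32  1.51 -1.76]
0 1.1 2.2 111111111111 3.89 [-0.83  0.61  0.4   2.18  4.32  0.23  0.32] [-0.58  1.26  0.21  0.59
[... 400 characters left out ...]
1.09]
1 0.7 2.2 111111111100 0.67 [ 0.4   1.14 -1.28  2.37  2.44  1.08 -0.27] None
1 0.9 1.6 111111111111 0.41 [ 0.38  1.01 -1.28  2.26  2.08  0.9  -0.09] [-0.01  1.06 -1.07  1.31  0.9   1.32  1.02]
1 0.9 1.9 111111111111 0.82 [ 0.38  1.01 -1.28  2.26  2.08  0.9  -0.09] [-0.09  1.27 -1.28  0.97  1.01  1.81  1.09]
1 0.9 2.2 111111111101 0.61 [ 0.38  1.01 -1.28  2.26  2.08  0.9  -0.09] None
1 1.1 1.6 111111111111 0.46 [ 0.11  0.7  -0.86  2.13  1.64  0.49  0.11] [-0.01  1.06 -1.07  1.31  0.9   1.32  1.02]
1 1.1 1.9 111111111111 0.45 [ 0.11  0.7  -0.86  2.13  1.64  0.49  0.11] [-0.09  1.27 -1.28  0.97  1.01  1.81  1.09]
1 1.1 2.2 111111111101 0.56 [ 0.11  0.7  -0.86  2.13  1.64  0.49  0.11] None
```

```bash
cat > lid.py <<'E'
from h import *
p,o=lidpose(0,1.1,1)
movep(p-110*o[:,2]+[0,0,60],o); movep(p-90*o[:,2],o)
print("hit",movel(p,max_speed=120,guard=15))
s=read_state(); print(s["time"],s["eef_pos"].round(1) if hasattr(s["eef_pos"],"round") else s["eef_pos"],p.round(1))
clamp(); s=read_state(); print("gap",s["finger_gap"],s["gripper_force"],np.round(s["ft_force"],1))
E
python3 lid.py; python3 - <<'E'
from h import *
for n in("top","side"):
    c=camera(n); cv2.imwrite(f"pics/{n}1.png",c["image"][90:290,60:330] if n=="top" else c["image"][120:320,150:420])
a=[cv2.imread(f"pics/{n}1.png") for n in("top","side")]
cv2.imwrite("pics/lid1.png",cv2.resize(np.hstack(a),None,fx=1.48,fy=1.48))
E
```

```text
hit False
4.4167 [548.2 252.8  93.3] [547.7 253.1  92.3]
gap 24.67018702717216 58.22628200054169 [-9.3 -1.6 11.2]
```

View pics/lid1.png

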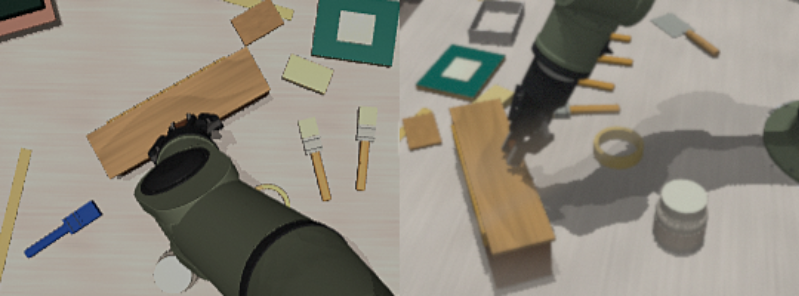

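The gripper is on the knob at the block's middle, around (190,130) in the left pane. The gap of 24.7 mm is close to the knob's 26 mm width, so it is held. Now the arc.

```bash
cat > arc.py <<'E'
from h import *
s=read_state(); p0,_=lidpose(0,1.1,1); d=np.array(s["eef_pos"])-p0
for ph in np.arange(.12,1.93,.12):
    p,o=lidpose(ph,1.1+.8*ph/2,1)
    try: movel(p+d,o,max_speed=90)
    except PlanningError as e: print(ph,"plan",e); break
    s=read_state(); print(round(ph,2),round(s["time"],1),np.round(s["ft_force"],1),round(s["finger_gap"],1),np.abs(np.array(s["eef_pos"])-p-d).max().round(1))
    if np.linalg.norm(s["ft_force"])>60: print("force"); break
E
python3 arc.py
```

```text
0.12 5.5 [ 0.8  0.9 -5.4] 25.0 0.4
0.24 5.9 [-3.3  0.5 -1.5] 24.9 0.5
0.36 6.2 [-7.6 -3.2  6.7] 24.6 0.2
0.48 6.4 [-9.8 -2.5  8.4] 24.8 0.2
0.6 6.7 [-9.7 -3.2 10.4] 25.0 0.2
0.72 6.9 [-12.8  -3.8  13. ] 24.4 0.2
0.84 7.2 [-11.6  -1.8  14.5] 24.9 0.4
0.96 7.4 [-10.   -1.3  12.8] 24.7 0.8
1.08 7.7 [-7.1 -0.2  9.8] 24.5 0.9
1.2 7.9 [-6.1  2.2 12.8] 25.1 1.2
1.32 8.2 [-7.   0.6  9.4] 25.1 1.1
1.44 8.4 [-6.6  1.6  8.6] 24.8 1.2
1.56 8.7 [-4.8  2.8  8.3] 24.7 1.4
1.68 8.9 [-4.3  3.   8.1] 24.9 1.4
1.8 9.2 [-2.5  4.7  7.4] 24.7 1.5
1.92 9.4 [-2.9  4.1  6.9] 25.0 1.4
```

```bash
cat > rel.py <<'E'
from h import *
open_gripper(); s=read_state(); o=np.array(s["tool_rot"]); p=np.array(s["eef_pos"])
movel(p-80*o[:,2],max_speed=150)
p,o=lidpose(0,1.2,1)
q=np.array([330,-330,330.]); movep(q,toolrot(Rz(-.8)[:,0],Z,np.pi/2-.02,1))
for n in("top","side"):
    c=camera(n); pickle.dump(c,open(n+"1.pkl","wb"))
    im=c["image"][90:230,80:260] if n=="top" else c["image"][120:320,150:420]
    cv2.imwrite(f"pics/{n}2.png",cv2.resize(im,None,fx=4 if n=="top" else 2.9,fy=4 if n=="top" else 2.9,interpolation=cv2.INTER_CUBIC))
s=read_state(); print(s["time"],np.round(s["qpos"],2))
E
python3 rel.py
```

```text
13.4833 [ 1.19  0.19 -0.62  1.86  0.13  1.11  1.3 ]
```

View pics/top2.png

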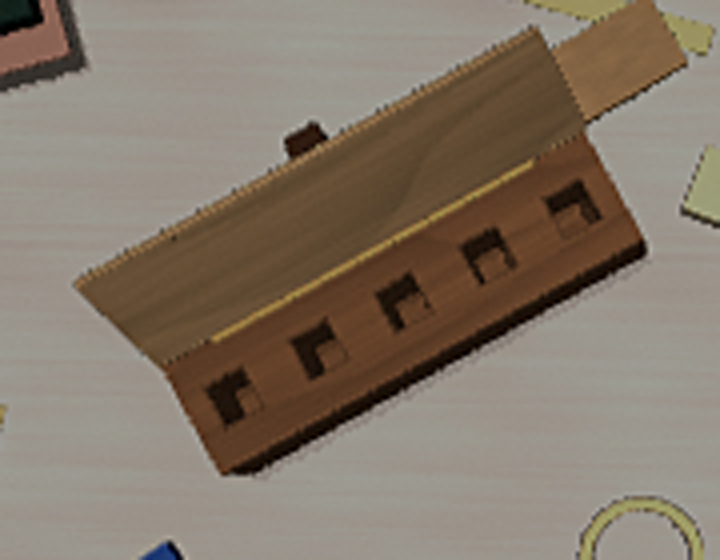

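View pics/side2.png

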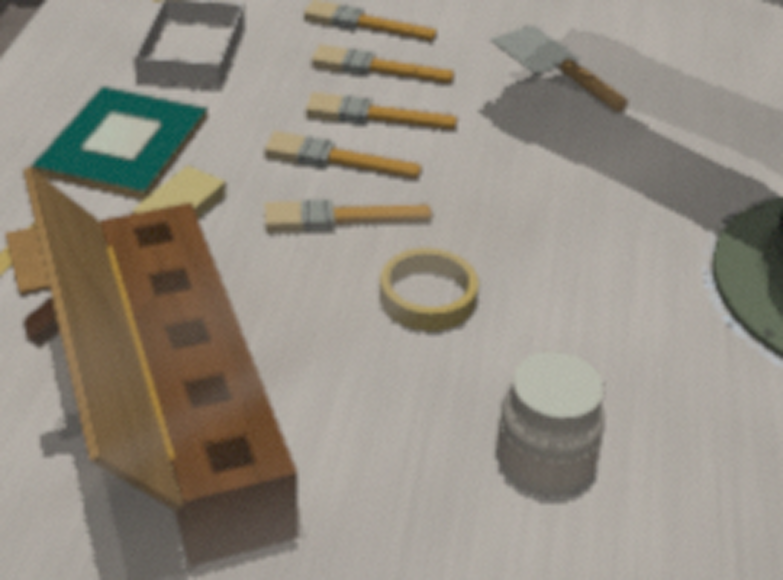

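The lid rests open and all five pockets are visible, from (232,395) to (572,207) in the top crop. I now measure the pocket mouths from depth.

```bash
cat >> h.py <<'E'
def pockets(c):
    P=cloud(c); z=P[...,2]; Q=ray(c,np.array([(u,v) for v in range(384) for u in range(512)]),75.)[:,:2].reshape(384,512,2)
    L=(Q-cen)@M[:2,:2]
    m=((z<66)&(abs(L[...,0])<30)&(abs(L[...,1])<156)).astype(np.uint8)
    n,l,st,ce=cv2.connectedComponentsWithStats(m); o=[]
    for i in range(1,n):
        if st[i,4]<20: continue
        p=Q[l==i].astype(np.float32); r=cv2.minAreaRect(p); o.append((np.array(r[0]),np.array(r[1]),st[i,4],p.mean(0)))
    return sorted(o,key=lambda t:-t[0][1])
E
python3 - <<'E'
from h import *
for n in ("top","side"):
    c=pickle.load(open(n+"1.pkl","rb")); o=pockets(c)
    for t in o: print(n,t[0].round(1),t[1].round(1),t[2],t[3].round(1))
    if len(o)==5:
        d=o[0][0]-o[4][0]; print("yaw",np.degrees(np.arctan2(-d[0],d[1])),"span",np.linalg.norm(d),"centre",np.mean([t[0] for t in o],0),np.mean([t[3] for t in o],0))
print(brushes(pickle.load(open("top1.pkl","rb"))))
E
```

```text
top [499.4 377.1] [28.1 27. ] 99 [499.7 376.5]
top [533.1 320.3] [28.2 26.7] 106 [533.1 320.2]
top [566.3 263.4] [28.2 26.3] 100 [566.  263.5]
top [599.8 207. ] [28.2 26.8] 101 [599.5 206.5]
top [632.6 150.3] [28.6 27.1] 105 [632.4 150.3]
yaw 30.418017343251798 span 263.05424135415205 centre [566.26710205 263.60310059] [566.12506 263.39178]
side [498.4 384.7] [27.8 22.4] 112 [498.5 385.1]
side [532.6 327.1] [27.8 24.9] 93 [531.7 328.5]
side [565.2 271.2] [28.3 23.4] 81 [565.  272.3]
side [597.2 215.8] [28.  19.4] 64 [597.1 215.8]
side [630.7 158.6] [28.4 20.4] 58 [630.7 159.3]
yaw 30.329839709130983 span 262.0150813886701 centre [564.84213867 271.47173157] [564.5744  272.17303]
[(498.7734069824219, -362.9661560058594, 93.75838470458984, 16.098960876464844, np.float64(2.9829432206057565), [401.0, 195.0], np.int32(153)), (474.0924072265625, -85.15885925292969, 94.00428771972656, 16.36597442626953, np.float64(3.057041550037521), [305.0, 201.0], np.int32(113)), (466.01177978515625, -270.768798828125, 93.45429229736328, 16.4137020111084, np.float64(3.0787648218912436), [369.0, 206.0], np.int32(129)), (452.0660400390625, -3.986297607421875, 94.30577850341797, 16.126102447509766, np.float64(0.27175127125288245), [276.0, 208.0], np.int32(107)), (449.74566650390625, -177.04153442382812, 92.29792785644531, 14.434340476989746, np.float64(0.01201603719681541), [337.0, 211.0], np.int32(112))]
```

```bash
sed -i 's/cen=np.array(\[568.,265.\])/cen=np.array([566.8,264.4])/' h.py; cat >> h.py <<'E'
TH=.25; L=4.3   # tool lean; fingertip beyond the brush mid-plane
HAZ=toolrot(Rz(-.8)[:,0],Z,np.pi/2-.02,1)
def axis(b):
    a=(b[4]+np.pi/2)%np.pi-np.pi/2; return a
def pick_pose(b,fl,dz=0):
    a=axis(b); x=Rz(a)[:,0]; g=np.r_[b[0],b[1],7.]+63.5*x; o=toolrot(-Z,x,TH,fl)
    return g+L*o[:,2]+[0,0,dz],o
def place_pose(y,z,az,fl,x=0):
    """z = height of the brush foot"""
    o=M@toolrot(Rz(np.radians(az))[:,0],Z,TH,fl); return W([x,y,z+112.5])+L*o[:,2],o
E
python3 - <<'E'
from h import *
q0=np.array(read_state()["qpos"]); bs=brushes(pickle.load(open("top1.pkl","rb")))
for fl in (0,1):
  P=[inverse_kinematics(*pick_pose(b,fl,dz)) for b in bs for dz in (0,80)]
  print("pick",fl,[None if q is None else np.round(q,1).tolist() for q in P[::2]])
  for az in (-75,-60,-45,45,60,75):
    q=[[inverse_kinematics(*place_pose(y,z,az,fl,x)) for z,x in ((12,0),(95,0),(95,-100))] for y in (132,0,-132)]
    print(fl,az,[[None if w is None else round(float(abs(w-q0).max()),1) for w in t] for t in q],np.round(q[1][0],1) if q[1][0] is not None else "")
E
```

```text
pick 0 [[0.5, 1.0, -0.1, 1.3, 0.2, 1.1, -1.4], [0.2, 0.8, -0.3, 1.7, 0.2, 0.9, -1.8], [0.4, 0.9, -0.1, 1.6, 0.2, 0.9, -1.5], [0.1, 0.8, -0.4, 1.8, 0.4, 0.8, -1.8], [0.3, 0.8, -0.2, 1.7, 0.3, 0.8, -1.6]]
0 -75 [[2.1, 2.1, 2.2], [1.8, 1.8, 1.9], [1.6, 1.6, 1.6]] [-0.6  1.1 -0.7  1.8  1.6  1.9  1.9]
0 -60 [[2.0, 2.0, 2.1], [1.8, 1.8, 1.9], [1.8, 1.7, 1.6]] [-0.6  1.1 -0.7  2.   1.7  1.9  1.8]
0 -45 [[2.0, 2.0, 2.1], [1.9, 1.8, None], [2.0, 2.0, None]] [-0.5  1.1 -0.7  2.2  2.   1.8  1.8]
0 45 [[3.8, 3.5, None], [1.2, 1.3, 1.3], [1.1, 1.0, 1.1]] [ 0.8  1.4 -1.2  2.  -1.   0.2  1. ]
0 60 [[1.2, 1.2, 1.4], [1.1, 1.0, 1.0], [1.1, 0.9, 0.8]] [ 0.6  1.3 -1.   1.8 -0.7  0.6  0.7]
0 75 [[1.1, 0.9, 1.0], [1.1, 0.9, 0.8], [1.1, 1.0, 0.9]] [ 0.5  1.3 -0.9  1.6 -0.5  1.   0.6]
pick 1 [[0.8, 1.1, -0.7, 1.3, 0.7, 1.2, 1.4], [0.5, 0.9, -0.7, 1.7, 0.6, 1.0, 1.0], [0.8, 1.0, -0.7, 1.6, 0.7, 1.1, 1.3], [0.3, 0.9, -0.6, 1.8, 0.6, 0.9, 1.1], [0.6, 0.9, -0.7, 1.7, 0.7, 1.0, 1.2]]
1 -75 [[2.4, 2.4, 2.5], [2.5, 2.4, 2.6], [2.5, 2.4, 2.6]] [-1.2  1.   0.2  1.8  1.2  1.3 -1.2]
1 -60 [[2.6, 2.4, 2.6], [2.6, 2.5, 2.7], [2.6, 2.4, 2.7]] [-0.6  1.1 -0.7  2.   1.7  1.9 -1.3]
1 -45 [[2.6, 2.5, 2.7], [2.6, 2.4, None], [2.5, 2.2, None]] [-0.5  1.1 -0.7  2.2  2.   1.8 -1.3]
1 45 [[3.1, 3.5, None], [4.1, 3.6, 3.4], [3.4, 3.5, 3.4]] [-0.5  1.1  0.6  2.1  4.3  1.8 -1.8]
1 60 [[3.3, 3.4, 3.4], [3.4, 3.5, 3.3], [3.4, 3.5, 3.3]] [ 0.4  1.1 -0.7  1.8 -1.1  0.9 -2.1]
1 75 [[3.3, 3.4, 3.3], [3.3, 3.4, 3.2], [3.4, 3.5, 3.2]] [-0.   1.1 -0.   1.6 -1.2  1.4 -2. ]
```

```bash
cat >> h.py <<'E'
FL,AZ=0,75
def st(msg=""):
    s=read_state(); print(msg,"t",round(s["time"],1),"gap",round(s["finger_gap"],1),"F",np.round(s["ft_force"],1)); return s
def grab(b):
    p,o=pick_pose(b,FL); up=np.array([0,0,1.])
    movep(p+70*up,o); hit=movel(p,max_speed=100,guard=12)
    if hit: print("touched at",np.array(read_state()["eef_pos"])-p)
    clamp(); s=st("clamped"); movel(p+200*up,max_speed=200); return s["finger_gap"]
def hover(y):
    movep(*place_pose(y,100,AZ,FL,-110)); movel(place_pose(y,100,AZ,FL,0)[0],max_speed=120); st("hover")
def check(y,z=100,name="side"):
    """handle of the held brush in the side view: axis and foot against expected"""
    c=camera(name); P=cloud(c); H,S,V=cv2.split(cv2.cvtColor(c["image"],cv2.COLOR_BGR2HSV))
    e=W([0,y,z]); k=(H>=6)&(H<=22)&(S>110)&(V>50)&(np.hypot(P[...,0]-e[0],P[...,1]-e[1])<45)&(P[...,2]>max(z-25,80))&(P[...,2]<z+105)
    if k.sum()<15: print("handle px",k.sum()); return c,None
    k=cv2.morphologyEx(k.astype(np.uint8),cv2.MORPH_OPEN,np.ones((2,2)))>0
    Q=P[k]; m=np.median(Q,0); d=np.linalg.svd(Q-Q.mean(0),full_matrices=0)[2][0]; d*=np.sign(d[2])
    print("handle px",k.sum(),"z",np.percentile(Q[:,2],[2,98]).round(),"axis(block)",(M.T@d).round(3),"at (block)",(M.T@(m-np.r_[cen,0])).round(1),"expected y",y); return c,Q
def drop(y,zf=12):
    hit=movel(place_pose(y,zf,AZ,FL)[0],max_speed=80,guard=15); s=st("down hit=%s"%hit)
    print("foot z",zf+s["eef_pos"][2]-place_pose(y,zf,AZ,FL)[0][2]); return hit
def let_go(y):
    open_gripper(); s=read_state(); o=np.array(s["tool_rot"]); p=np.array(s["eef_pos"])
    movel(p-75*o[:,2],max_speed=150); movel(np.array(read_state()["eef_pos"])+[0,0,110],max_speed=200)
E
python3 - <<'E'
from h import *
c=camera("top"); bs=sorted(brushes(c),key=lambda b:-b[1]); print(len(bs),[np.round(b[:5],2).tolist() for b in bs])
grab(bs[0]); hover(132); c,_=check(132)
cv2.imwrite("pics/hov1.png",cv2.resize(c["image"][80:330,120:420],None,fx=2.4,fy=2.4))
E
```

```text
5 [[452.14, -4.28, 94.33, 16.08, 0.26], [474.09, -85.16, 94.0, 16.37, 3.06], [449.75, -177.04, 92.3, 14.43, 0.01], [466.01, -270.77, 93.45, 16.41, 3.08], [498.77, -362.96, 93.76, 16.09, 2.98]]
clamped t 17.6 gap 31.7 F [-0.6 -0.5  8.5]
hover t 21.6 gap 32.3 F [ 0.  -0.5 -0.5]
handle px 125 z [ 73. 185.] axis(block) [0.139 0.607 0.782] at (block) [1.00e-01 1.39e+02 1.58e+02] expected y 132
```

View pics/hov1.png

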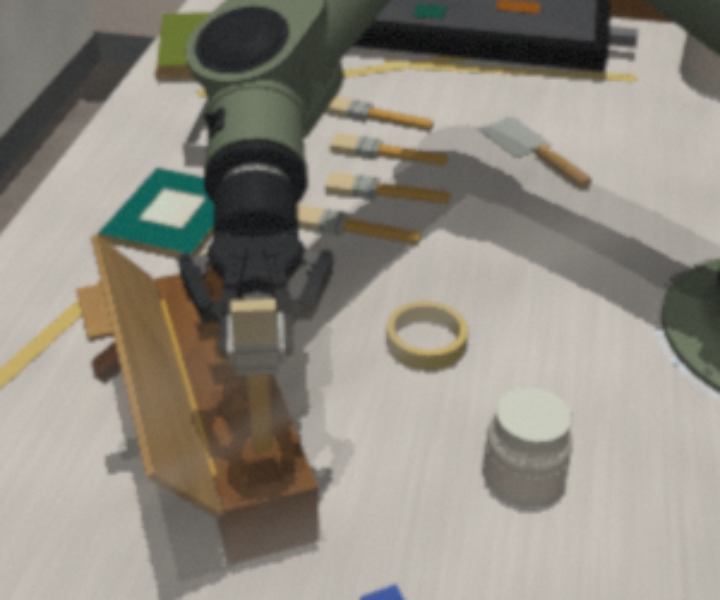

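The brush hangs vertically, handle centred above the end pocket at (262,470) in the crop. The axis reading was contaminated by block-coloured pixels. I insert it with a guard.

```bash
python3 - <<'E'
import re
s=open('h.py').read()
s=s.replace("<45)&(P[...,2]>max(z-25,80))","<28)&(P[...,2]>z-6)").replace("(P[...,2]<z+105)","(P[...,2]<z+88)")
open('h.py','w').write(s)
E
python3 - <<'E'
from h import *
check(132); drop(132)
E
```

```text
handle px 128 z [ 72. 182.] axis(block) [0.079 0.163 0.984] at (block) [1.000e-01 1.385e+02 1.576e+02] expected y 132
down hit=False t 23.0 gap 32.7 F [-0.2  0.1 -0.2]
foot z 12.503023592862675
```

```bash
python3 - <<'E'
from h import *
let_go(132); st("released")
c=camera("side"); cv2.imwrite("pics/pl1.png",cv2.resize(c["image"][80:330,120:420],None,fx=2.4,fy=2.4))
c=camera("top"); print([np.round(b[:5],2).tolist() for b in brushes(c)])
E
```

```text
released t 24.9 gap 85.1 F [ 0.2 -0.4 -0.2]
[[656.1, 201.66, 135.97, 27.56, 2.1], [474.11, -85.24, 94.12, 16.55, 3.05], [448.24, -177.06, 89.29, 14.43, 0.01]]
```

View pics/pl1.png

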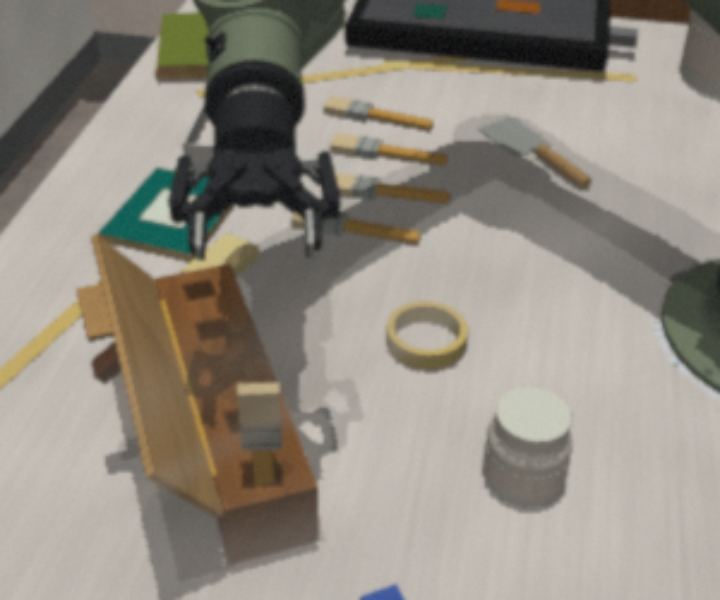

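The first brush stands upright in the end pocket with its bristles at (260,410). Next come the second and third, with automatic checks: grip gap, insertion depth and standing top height.

```bash
cat >> h.py <<'E'
def park(): movep([330,-330,330.],HAZ)
def lying(c): return sorted([b for b in brushes(c) if 82<b[2]<104 and 11<b[3]<21 and b[0]<620 and -500<b[1]<120],key=lambda b:-b[1])
def stands(ys,c=None):
    P=cloud(c if c is not None else camera("top")); 
    for y in ys:
        e=W([0,y,175]); k=(np.hypot(P[...,0]-e[0],P[...,1]-e[1])<45)&(P[...,2]>156)&(P[...,2]<200)
        print("stand",y,k.sum(),np.median(P[k],0).round() if k.any() else None,"exp",e.round())
E
cat > one.py <<'E'
import sys; from h import *
for y in map(int,sys.argv[1:]):
    park(); c=camera("top"); bs=lying(c); print(len(bs),[np.round(b[:5],2).tolist() for b in bs]); stands([132,66,0,-66,-132],c)
    if not bs: break
    g=grab(bs[0]); hover(y); c,_=check(y); cv2.imwrite(f"pics/hov{y}.png",cv2.resize(c["image"][80:330,120:420],None,fx=2.4,fy=2.4))
    if not (29<g<37 and 29<read_state()["finger_gap"]<37): print("BAD GRIP"); break
    if drop(y): print("BLOCKED"); break
    let_go(y)
E
python3 one.py 66 0
```

```text
4 [[474.09, -85.16, 94.0, 16.37, 3.06], [449.75, -177.04, 92.3, 14.43, 0.01], [466.01, -270.77, 93.45, 16.41, 3.08], [498.77, -362.96, 93.76, 16.09, 2.98]]
stand 132 82 [515. 350. 171.] exp [500. 378. 175.]
stand 66 82 [515. 350. 171.] exp [533. 321. 175.]
stand 0 0 None exp [567. 264. 175.]
stand -66 0 None exp [600. 207. 175.]
stand -132 0 None exp [634. 151. 175.]
clamped t 31.4 gap 32.2 F [-0.9 -0.4  8.7]
hover t 35.3 gap 32.1 F [-1.  -0.3 -1.1]
handle px 6 z [178. 182.] axis(block) [0.745 0.139 0.652] at (block) [-1.000e-01  7.410e+01  1.804e+02] expected y 66
down hit=False t 36.6 gap 32.2 F [ 0.1  0.3 -0.4]
foot z 12.533644336948
3 [[449.75, -177.04, 92.3, 14.43, 0.01], [466.01, -270.77, 93.45, 16.41, 3.08], [498.77, -362.95, 93.76, 16.1, 2.98]]
stand 132 80 [515. 350. 171.] exp [500. 378. 175.]
stand 66 184 [524. 323. 173.] exp [533. 321. 175.]
stand 0 0 None exp [567. 264. 175.]
stand -66 0 None exp [600. 207. 175.]
stand -132 0 None exp [634. 151. 175.]
clamped t 44.6 gap 32.6 F [-1.1 -0.3  8.5]
hover t 48.5 gap 31.9 F [-0.2  1.1 -0.8]
handle px 152 z [ 72. 183.] axis(block) [0.198 0.692 0.694] at (block) [ -0.5   6.6 154.6] expected y 0
down hit=False t 49.9 gap 32.6 F [0.2 0.7 0.1]
foot z 12.527982670323027
```

```bash
python3 - <<'E'
from h import *
park(); ims=[]
for n,(a,b,c0,d) in {"top":(90,230,80,260),"side":(150,330,140,350)}.items():
    c=camera(n); pickle.dump(c,open(n+"2.pkl","wb")); ims.append(cv2.resize(c["image"][a:b,c0:d],(400,int(400*(b-a)/(d-c0))),interpolation=cv2.INTER_CUBIC))
h=max(i.shape[0] for i in ims); cv2.imwrite("pics/mid.png",np.hstack([np.vstack([i,np.zeros((h-i.shape[0],400,3),np.uint8)]) for i in ims]))
P=cloud(pickle.load(open("top2.pkl","rb"))); z=P[...,2]; L=(P[...,:2]-cen)@M[:2,:2]
m=((z>155)&(z<200)&(abs(L[...,0])<80)&(abs(L[...,1])<200)).astype(np.uint8)
n,l,s_,ce=cv2.connectedComponentsWithStats(m)
for i in range(1,n):
    if s_[i,4]>8: k=(l==i)&(z>z[l==i].max()-8); print("top blob",s_[i,4],L[k].mean(0).round(1),z[k].max().round(),(np.ptp(L[k],axis=0)).round())
print(lying(pickle.load(open("top2.pkl","rb"))).__len__(),read_state()["time"])
E
```

```text
top blob 99 [-2.4 -1.1] 178.0 [35. 20.]
top blob 105 [-2.9 64.7] 179.0 [35. 19.]
top blob 82 [  0.1 100. ] 176.0 [34. 12.]
2 53.95
```

View pics/mid.png

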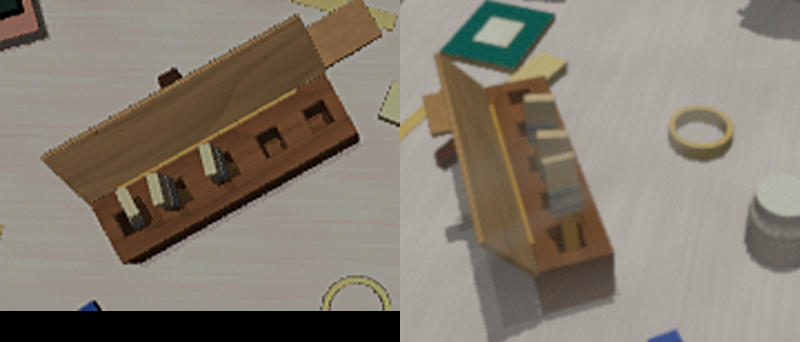

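Brushes 2 and 3 stand straight, at (163,188) and (212,160) in the left pane. Brush 1 is seated but leans about 11° within its pocket's play, at (130,205), and is clear of its neighbour. Two remain.

```bash
python3 one.py -66 -132 && python3 - <<'E'
from h import *
park(); wait(1); ims=[]
for n,(a,b,c0,d) in {"top":(90,230,80,260),"side":(150,330,140,350)}.items():
    c=camera(n); pickle.dump(c,open(n+"3.pkl","wb")); ims.append(cv2.resize(c["image"][a:b,c0:d],(400,int(400*(b-a)/(d-c0))),interpolation=cv2.INTER_CUBIC))
h=max(i.shape[0] for i in ims); cv2.imwrite("pics/end.png",np.hstack([np.vstack([i,np.zeros((h-i.shape[0],400,3),np.uint8)]) for i in ims]))
cv2.imwrite("pics/endtop.png",pickle.load(open("top3.pkl","rb"))["image"])
P=cloud(pickle.load(open("top3.pkl","rb"))); z=P[...,2]; L=(P[...,:2]-cen)@M[:2,:2]
m=((z>155)&(z<200)&(abs(L[...,0])<80)&(abs(L[...,1])<200)).astype(np.uint8)
n,l,s_,ce=cv2.connectedComponentsWithStats(m)
for i in range(1,n):
    if s_[i,4]>8: k=(l==i)&(z>z[l==i].max()-8); print("top blob",s_[i,4],L[k].mean(0).round(1),z[k].max().round(),(np.ptp(L[k],axis=0)).round())
print(len(lying(pickle.load(open("top3.pkl","rb")))),read_state()["time"])
E
```

```text
2 [[466.01, -270.77, 93.45, 16.41, 3.08], [498.77, -362.97, 93.76, 16.1, 2.98]]
stand 132 80 [515. 350. 172.] exp [500. 378. 175.]
stand 66 183 [524. 325. 173.] exp [533. 321. 175.]
stand 0 97 [565. 261. 175.] exp [567. 264. 175.]
stand -66 0 None exp [600. 207. 175.]
stand -132 0 None exp [634. 151. 175.]
clamped t 57.9 gap 32.3 F [-0.7  0.2  8.1]
hover t 61.7 gap 32.3 F [ 0.1  0.1 -0. ]
handle px 134 z [ 21. 184.] axis(block) [0.178 0.745 0.642] at (block) [ -0.3 -59.6 155.8] expected y -66
down hit=False t 63.0 gap 32.2 F [ 0.1 -0.   0. ]
foot z 12.545873115640703
1 [[499.28, -363.04, 94.79, 16.09, 2.98]]
stand 132 81 [515. 350. 171.] exp [500. 378. 175.]
stand 66 185 [524. 325. 173.] exp [533. 321. 175.]
stand 0 95 [565. 260. 175.] exp [567. 264. 175.]
stand -66 87 [598. 205. 175.] exp [600. 207. 175.]
stand -132 0 None exp [634. 151. 175.]
clamped t 70.7 gap 32.3 F [-0.9 -0.4  5.6]
hover t 74.5 gap 32.2 F [-0.4 -0.4 -0.7]
handle px 111 z [ 11. 183.] axis(block) [0.16  0.796 0.583] at (block) [  -1.2 -125.3  158.2] expected y -132
down hit=False t 75.8 gap 32.6 F [0.2 0.3 0. ]
foot z 12.585349579792037
top blob 79 [  -2.6 -133.3] 179.0 [35. 19.]
top blob 90 [ -2.3 -67. ] 179.0 [34. 19.]
top blob 97 [-3.2 -0.9] 180.0 [36. 19.]
top blob 107 [-2.9 64.8] 179.0 [35. 19.]
top blob 81 [  0.1 100. ] 176.0 [35. 13.]
0 80.7583
```

```bash
ls pics
```

```text
crop1.png
end.png
endtop.png
hov-132.png
hov-66.png
hov0.png
hov1.png
hov66.png
lid1.png
mid.png
pl1.png
side0.png
side1.png
side2.png
top0.png
top1.png
top2.png
```

View pics/end.png

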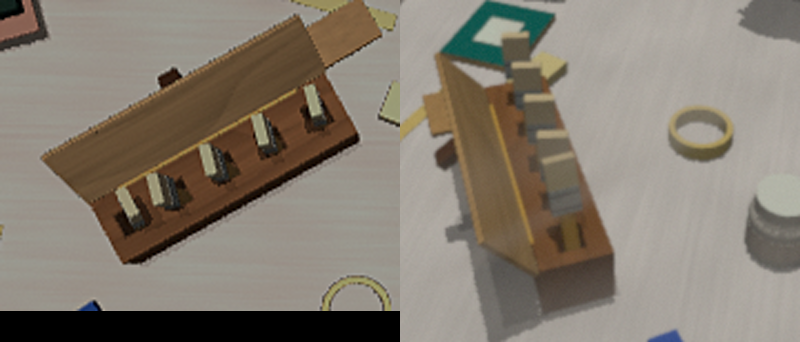

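View pics/endtop.png

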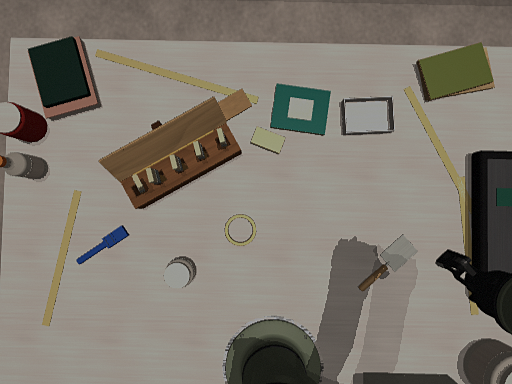

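All five brushes are in separate pockets, the lid is open, and the other items have not moved. Brush 1 still leans about 11°, at (130,205). I'll mend it gently by gripping its bristle end along its axis, rotating it upright about its foot and releasing.

```bash
cat > mend.py <<'E'
from h import *
F=np.array([-.5,136.,10.]); top=np.array([.1,100.5,173.]); u0=(top-F)/np.linalg.norm(top-F); t0=np.arctan2(-u0[1],u0[2]); print("lean deg",np.degrees(t0))
f=Rz(np.radians(AZ))[:,0]; yv=np.cross(f,Z)*(-1 if FL else 1)
def pose(t,r):
    u=np.array([0,-np.sin(t),np.cos(t)]); z=-u; y=yv-(yv@z)*z; y/=np.linalg.norm(y)
    o=M@np.c_[np.cross(y,z),y,z]; return W(F+r*u),o
p,o=pose(t0,260); movep(p,o); 
hit=movel(pose(t0,141)[0],max_speed=80,guard=8); st("on brush hit=%s"%hit)
if hit: movel(pose(t0,260)[0]); raise SystemExit
clamp(); st("clamped")
for t in (.66*t0,.33*t0,0.): movel(*pose(t,141),max_speed=40); st("t%.2f"%t)
open_gripper(); wait(.3); movel(pose(0,270)[0],max_speed=80); park(); wait(1)
for n in ("top","side"): pickle.dump(camera(n),open(n+"4.pkl","wb"))
c=pickle.load(open("top4.pkl","rb")); P=cloud(c); z=P[...,2]; L=(P[...,:2]-cen)@M[:2,:2]
m=((z>155)&(z<200)&(abs(L[...,0])<80)&(abs(L[...,1])<200)).astype(np.uint8)
n,l,s_,ce=cv2.connectedComponentsWithStats(m)
for i in range(1,n):
    if s_[i,4]>8: k=(l==i)&(z>z[l==i].max()-8); print("top blob",s_[i,4],L[k].mean(0).round(1),z[k].max().round(),(np.ptp(L[k],axis=0)).round())
a=c["image"][90:230,80:260]; b=pickle.load(open("side4.pkl","rb"))["image"][150:290,140:320]
cv2.imwrite("pics/mend.png",cv2.resize(np.hstack([a,b]),None,fx=2.2,fy=2.2,interpolation=cv2.INTER_CUBIC)); st()
E
python3 mend.py
```

```text
lean deg 12.286661838191339
on brush hit=False t 84.8 gap 85.8 F [ 0.9 -0.3  0.5]
clamped t 85.4 gap 33.6 F [-0.9 -1.9  5.4]
t0.14 t 85.8 gap 33.7 F [-0.6 -1.2  8.6]
t0.07 t 86.2 gap 33.4 F [-2.2 -1.5 11.1]
t0.00 t 86.6 gap 33.6 F [-2.  -0.9 13. ]
top blob 83 [  -2.4 -133. ] 178.0 [34. 19.]
top blob 90 [ -2.5 -67.1] 179.0 [35. 19.]
top blob 97 [-2.8 -1.2] 179.0 [35. 19.]
top blob 106 [-2.8 64.8] 179.0 [36. 19.]
top blob 114 [ -5.6 139.3] 178.0 [34. 13.]
 t 92.9 gap 85.7 F [-0.3 -0.2 -0.1]
```

View pics/mend.png

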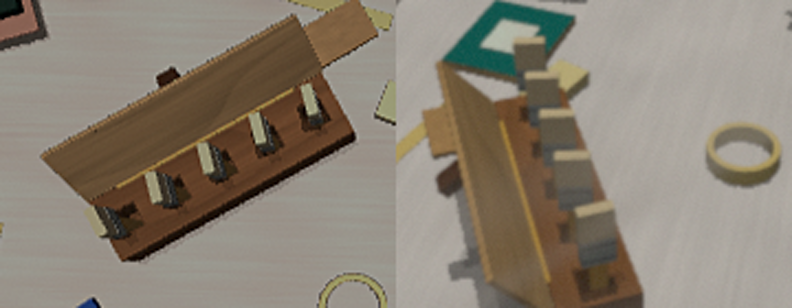

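All five brushes now stand in their own pockets, brush 1 nearly straight, the lid is open, and the robot is parked clear. I'm handing it in.

```bash
python3 -c "
from workcell import *
print(finish_job())"
```

```text
the job is handed in; nothing more can be done
None
```

The lid rests open on its stop, all five brushes stand bristles-up in their own pockets, nothing else on the bench was moved, and the job is handed in (about 93 s of the 210 s used).

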